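Couple a valve actuator to its torque tester

TASK

Take the arbor with the flat, rectangular shaft (the one with the flat wing handle) out of the rack, match it to the slot-shaped hole in the actuator's hub and thread it down through the hub until its end rests on the tester's chuck. Then, leaning on it only lightly, turn it together with the hub, counter-clockwise seen from above, until the end finds the chuck's hole and drops in, and stop turning there; leave it fully home with its collar down on the hub, let go and back off. Never force it, pushing or twisting (4 kg is too much), and leave the other arbors and everything else on the bench where they are.

Things in the scene. Friction and masses are not known exactly. Their poses are not given: they have to be found in the camera images.
- arbor: Plain steel test arbor, about 0.27 kg, hanging upright in one of the rack's three holes (which one varies). Origin: centre of the lower end, z up the shaft. Flat shaft of rectangular section, 18 mm along x by 10 mm along y, z 0 to 90 mm, end lightly chamfered (0.6 mm); collar 30 mm diameter, z 90 to 96; flat wing handle above. Same steel as the others: told by the flat handle and shaft.
- arbor_wing (a point): The place to grip the arbor: on its axis, in the flat wing handle, 122 mm above its lower end; axes as arbor. The wing is 44 mm long along x, 14 mm thick along y (close the fingers across y) and stands from 96 to 136 mm above the lower end.
- arbor_collar (a point): Point on the arbor's axis at the underside of its collar, 90 mm above the lower end of the shaft; axes as arbor.
- hub_mouth (a point): Centre of the upper face of the actuator's hub, 108 mm above the bench; z up the turning axis, x along the long side of its rectangular hole, turning with the hub. Hole 19.4 mm along x by 11.4 mm along y, mouth chamfered 1.5 mm, 30 mm deep, wide open below. Seen as a 30 x 26 mm steel insert in an aluminium ring 50 mm in diameter, 3 mm proud of the actuator's black top.
- hub (a joint): Angle of the hub, rad, counter-clockwise from above; 0 when the hole's long side is along the tester's x. End stops at -0.8 and 0.8; starts between -0.78 and -0.70. The actuator's gear release is latched, so the hub turns by hand against about 0.04 N m of friction and stays where it is left.
- chuck_mouth (a point): Centre of the upper face of the tester's chuck, on the hub's axis 40 mm above the bench, hidden under the actuator; axes as tester. Rectangular hole 19.2 x 11.2 mm, edges sharp, through a locked steel block 28 mm wide. The frame does not show its angle: somewhere ahead of the hub, counter-clockwise, within the hub's travel; to be found by feel.
- tester: Torque tester fixed to the bench, with a grey quarter-turn valve actuator (140 x 66 x 60 mm) clamped in its nest. Origin on the bench below the hub axis, z up, x along the actuator away from its hub end. Stands within x -75 to 185, y -90 to 90 mm; actuator top at 105 mm, readout box (x 135 to 180) 90 mm high. Arbor resting on the chuck: collar 22 mm above the hub; home: collar on the hub face.
- rack: Aluminium arbor rack fixed to the bench, open at front and back. Origin under its centre, y along its length (260 mm). Top plate 60 mm wide along x, 12 mm thick, upper face 105 mm above the bench, with three round 23 mm holes at y -85, 0 and 85 mm in which the arbors hang by their collars, ends 15 mm above the bench.
- arbor_thin: An arbor to leave in the rack: 8 mm square shaft, round knob 24 mm in diameter and 28 mm high above its 30 mm collar. Origin at its lower end, 90 mm below the collar.
- arbor_dee: An arbor to leave in the rack: round 14 mm shaft with one flat, round knob 36 mm in diameter and 26 mm high above its 30 mm collar. Origin at its lower end, 90 mm below the collar.
- mug: White mug, 80 mm in diameter, 92 mm high, handle to its +y; origin under its centre. To be left alone.
- spare_actuator: Spare grey actuator lying on the bench, 140 x 66 x 64 mm; origin under its centre. To be left alone.
- mouse: Black computer mouse 105 x 62 x 26 mm on its mat; origin under its centre. To be left alone.
- phone: Black phone lying flat, 148 x 72 x 8 mm; origin under its centre. To be left alone.
- screwdriver: Black-handled screwdriver lying along its x, 200 mm long, 26 mm thick; origin under its middle. To be left alone.
- label_roll: Roll of white labels standing on its end, 90 mm in diameter, 55 mm high; origin under its centre. To be left alone.

How it is judged:
By the outcome, as a careful person would: the job done as asked, in the order asked, and still so for the second after the job is handed in, with the robot touching nothing.
It also fails if it takes over 67 s, if anything falls off the work surface, if the arm or the gripper's body presses on something with over 40 N, if the wrist force passes 120 N, or if a joint passes its speed limit or range.

ROBOT

A 6-joint arm with a two-finger parallel gripper is mounted at the origin on the work surface. World frame = base frame: x ahead of the robot, y to its left, z up, the work surface at z = 0. Lengths are in m, angles in rad, forces in N, time in s.
With the tool pointing down it reaches from about 0.325 to 0.925 m from the base axis. Payload 3.1 kg.
Tool frame: the origin (TCP) lies on the centre line of the jaws, within the pads' length; the fingertips stand ahead of it and the grasp point (between the pads) lies 3 mm ahead of it (env.nose_length is the z of the fingertips in the tool frame, in m); z points along the fingers, y is the line along which they close (so a half turn about z gives the same grasp; the last joint's range is limited). The gripper opens to 85 mm and grips with 20 to 120 N. Pads are 22 mm wide; open, the fingers measure 114 mm over their backs; the gripper's body (76 mm by 85 mm) begins 54 mm behind the grasp point. The pads swing forward as they close: fully open they stand 13 mm farther back than shut.
Start: joints at [-1.366, 0.217, 1.613, -0, 1.311, -0.112], TCP at [0.195, -0.594, 0.253] pointing down, gripper open.
Joint ranges: [-2.75, 2.75], [-0.78, 2.1], [0.31, 2.55], [-1.13, 4.27], [0.13, 2.63], [-2.58, 2.58]. Speed limits (rad/s): [2.79, 2.79, 3.14, 3.14, 3.14, 3.14].

INTERFACE

Orientations are given as a rotation vector (axis times angle).
In Python, from plant import env gives the robot as it stands.
- The arm moves only by the shell command python3 -m crank 'ROWS' [FORCE]. ROWS is JSON, a list of rows, each a list of 7 numbers: the finger opening in mm, from 0 to 85.4, then the shift along the tool's x, y, z each as a share of 0.8 m, from -1 to 1, then the turn, a rotation vector about the tool's x, y, z each as a share of pi rad, from -1 to 1. In form: [[fingers, dx, dy, dz, ax, ay, az], ...]. A call has 1 to 5 rows; each row is the pose to reach, as a shift and turn from the pose commanded when the call began, along the tool's axes at that moment, turning the shorter way round; what a row does not reach only later rows make up. A row lasts 1/10 s, in which the tool goes at most 50 mm and 8.59 degrees, less where a joint would pass 70% of its speed; a pose out of reach is approached as far as the arm can. A call with a number of a shift or a turn outside -1 to 1 is refused whole. A call with a gripper value outside its range is refused whole. The fingers move at their own pace and stop on an object; FORCE is the grip in N (left out, the last holds). Time passes only in rows, so rows that repeat a pose let the fingers close. It gives the time, the measured TCP pose, the force, the opening and the grip force at its end, in the units of the state.
- env.get_obs(): the state, without advancing time (a new reading comes with each control period).
- env.camera(name): name is "side" or "top" or "wrist"; returns (picture, depth): 400x640x3 uint8, red, green, blue; 400x640 float32, m along the optical axis (not along the pixel's ray), 0 where there is no reading.
- env.camera_info(name): a dict with "fx", "fy", "cx", "cy" (pixels), "distortion" ([k1, k2, p1, p2, k3] as OpenCV has them; the pictures are not rectified), "rvec" (rotation vector, rad) and "tvec" (3), from world to camera coordinates, as OpenCV has them; the wrist camera has in their place "T_tool_cam" (4x4, takes a point from camera to tool coordinates, whose origin is the TCP and whose axes are the flange's). Camera axes: x right, y down, z forward; pixel columns grow to the right and rows downward; lengths in m; the calibration is good to about 2 mm. A picture is of the moment at which its call begins: read the wrist's pose just before it. camera_info takes no time and is no camera call.
- env.close_job(): hands the job in; it is judged then, once.
Trained networks look in the newest picture that a camera, given by its name, has taken for a name from the list of things; names that differ only in an ending like _2 or _b are one class to them, and where a whole thing is asked for, a point or a joint stands for the part that bears it (a point fixed in the world has none). Each returns a list of dicts, best first, with "p" (0 to 1); they miss things now and then, are a little off and sometimes report something else, mostly with a low value. They report only what shows in the picture. A call takes as long as a camera call.
- env.look_for(target, camera): "xy" ([column, row] in pixels, amid what is visible of it).
- env.landmark_of(target, camera): "xy" ([column, row] in pixels: a listed point, or the origin of a listed thing).
The state is a dict: "time": time; "joints": joint angles; "joint_vel": joint speeds; "tau": joint torques, N m; "position": TCP position; "tcp_rot": TCP orientation; "force": force on the tool from outside, world axes, zero at the start; "wrist_torque": the same for the moment, N m; "gripper_width": finger opening in m; "grip_force": force on a finger pad.
Only numpy, scipy, OpenCV 4.12 (cv2) and the standard library are available. Lean on these libraries where they do the work, as an engineer would, in place of code of your own. Each camera call takes 0.05 s, during which the arm holds its last target. There are 200 camera calls.

## Working session

There is one attempt and no reset: what is moved stays moved. The work goes in short steps, Python scripts to look and compute and a shell command to move; the robot and the scene stay as the last step left them, time stands still between calls to the robot, and variables do not carry over. Pictures are saved under pics/ and viewed, at most 10 in all, crops included, and the job is handed in when it is done.

```bash
ls; mkdir -p pics
cat > h.py <<'E'
import numpy as np, cv2
from scipy.spatial.transform import Rotation as R
from plant import env
def cam(name):
    o=env.get_obs(); im,d=env.camera(name); i=env.camera_info(name)
    K=np.array([[i['fx'],0,i['cx']],[0,i['fy'],i['cy']],[0,0,1.]]);D=np.array(i['distortion'],float)
    if 'rvec' in i:
        Rc=R.from_rotvec(np.ravel(i['rvec'])).as_matrix();t=np.ravel(i['tvec']); Rw=Rc.T;c=-Rc.T@t
    else:
        T=np.eye(4);T[:3,:3]=R.from_rotvec(o['tcp_rot']).as_matrix();T[:3,3]=o['position'];T=T@np.array(i['T_tool_cam']);Rw=T[:3,:3];c=T[:3,3]
    return dict(im=im,d=d,K=K,D=D,R=Rw,c=c)
def ray(C,p):
    u=cv2.undistortPoints(np.array([[p]],float),C['K'],C['D'])[0,0]
    return C['R']@np.array([u[0],u[1],1])
def atz(C,p,z):
    r=ray(C,p);return C['c']+r*(z-C['c'][2])/r[2]
def proj(C,X):
    rv=cv2.Rodrigues(C['R'].T)[0];return cv2.projectPoints(np.array(X,float).reshape(-1,1,3),rv,-C['R'].T@C['c'],C['K'],C['D'])[0][:,0]
def save(C,n,crop=None,s=1):
    im=C['im'][:,:,::-1]
    if crop: a,b,c,d=crop; im=im[b:d,a:c]
    if s!=1: im=cv2.resize(im,None,fx=s,fy=s,interpolation=cv2.INTER_CUBIC)
    cv2.imwrite('pics/'+n,im)
E
python3 - <<'E'
from h import *
o=env.get_obs();print(o,env.nose_length)
for n in ['top','side']:
    C=cam(n);save(C,n+'0.png')
    print(n,C['c'])
    for t,z in [('arbor_wing',.137),('hub_mouth',.108),('rack',0),('tester',0),('arbor_thin',.015),('arbor_dee',.015),('mug',0)]:
        for r in env.landmark_of(t,n)[:2]: print(n,t,r['xy'],round(r['p'],2),atz(C,r['xy'],z).round(4), C['d'][int(r['xy'][1]),int(r['xy'][0])])
E
```

```text
pics
{'time': 0.0, 'joints': array([-1.36617866e+00,  2.17783700e-01,  1.61492569e+00,  6.02841347e-06,
        1.31129841e+00, -1.12207040e-01]), 'joint_vel': array([-9.97799472e-05,  1.97269540e-03,  3.93768973e-05, -4.91314788e-04,
       -2.42861463e-05,  1.93515482e-03]), 'tau': array([-6.93942293e-04, -3.96846592e+01, -3.03851151e+01, -1.33737194e-04,
        9.68825596e-03,  4.71590383e-06]), 'position': array([ 0.19458224, -0.59313789,  0.25195429]), 'tcp_rot': array([-3.09987446e+00, -4.95205210e-01,  1.65959751e-04]), 'force': array([-0.27259064,  0.11931412, -0.67167353]), 'wrist_torque': array([0.0025083 , 0.05764621, 0.00645909]), 'grip_force': 0.0, 'gripper_width': 0.08553479550923446} 0.022
top [0.43869795 0.04939431 1.33114854]
top arbor_wing [207.1, 202.8] 0.47 [0.5433 0.3482 0.137 ] 1.1796958
top hub_mouth [412.1, 223.7] 0.69 [ 0.4895 -0.2278  0.108 ] 1.251433
top rack [246.1, 197.9] 0.7 [0.5712 0.2616 0.    ] 1.2296762
top tester [405.9, 220.7] 0.58 [ 0.5032 -0.233   0.    ] 1.2262508
top arbor_thin [272.8, 191.9] 0.49 [0.5886 0.1778 0.015 ] 1.201104
top arbor_dee 
[... 250 characters left out ...]
.73 [0.5515 0.336  0.137 ] 1.1551334
side arbor_wing [364.1, 169.5] 0.43 [ 0.4835 -0.2112  0.137 ] 1.5060596
side hub_mouth [365.9, 170.0] 0.56 [ 0.4886 -0.2423  0.108 ] 1.5062395
side rack [278.3, 272.7] 0.87 [0.5667 0.2695 0.    ] 1.1996628
side rack [226.2, 281.4] 0.19 [0.7008 0.3862 0.    ] 1.2936074
side tester [358.4, 192.1] 0.9 [ 0.5024 -0.2171  0.    ] 1.5050266
side tester [277.6, 272.6] 0.5 [0.5691 0.2704 0.    ] 1.1912131
side arbor_thin [361.9, 190.3] 0.58 [ 0.4887 -0.2196  0.015 ] 1.5082375
side arbor_dee [278.0, 269.1] 0.63 [0.5691 0.2654 0.015 ] 1.1989604
side mug [265.0, 273.3] 0.68 [0.6052 0.2943 0.    ] 1.1750698
side mug [283.6, 212.1] 0.65 [0.7091 0.0273 0.    ] 1.4435725
```

View pics/top0.png

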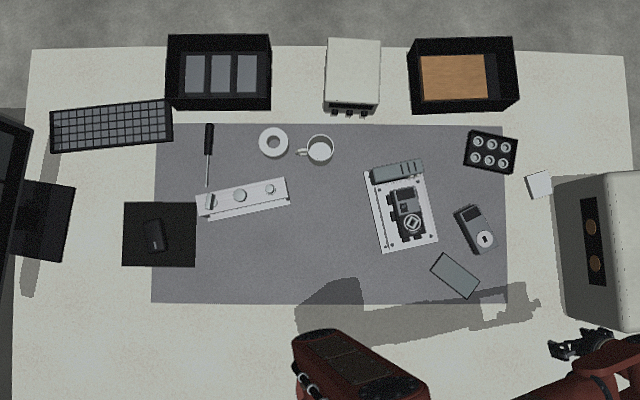

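View pics/side0.png

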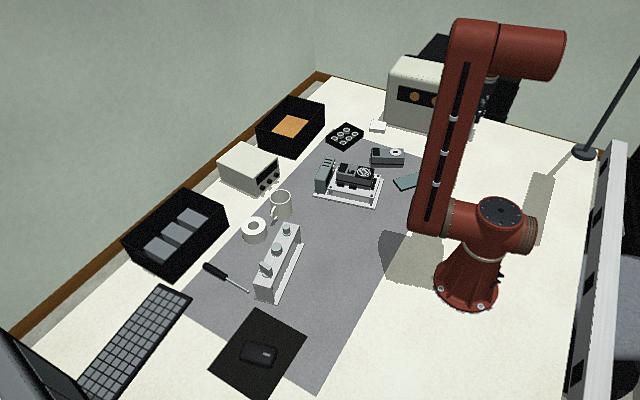

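The top view shows the wing arbor at the rack's left hole (210,201), the dee arbor at (241,195) and the thin one at (269,190). The hub is at (412,223), and the tester's x points up the image and slightly left.

```bash
cat >> h.py <<'E'
def rowto(pos,yaw):
    "shift/turn for TCP at pos pointing down with tool x at yaw"
    o=env.get_obs();R0=R.from_rotvec(o['tcp_rot'])
    Rt=R.from_matrix(np.array([[np.cos(yaw),np.sin(yaw),0],[np.sin(yaw),-np.cos(yaw),0],[0,0,-1]]))
    s=R0.inv().apply(np.array(pos)-o['position'])/.8; t=(R0.inv()*Rt).as_rotvec()/np.pi
    d=np.linalg.norm(s)*.8; print('row',s.round(4),t.round(4),'dist',d.round(4),'deg',np.degrees(np.linalg.norm(t)*np.pi).round(1))
def yaw():
    m=R.from_rotvec(env.get_obs()['tcp_rot']).as_matrix();return np.arctan2(m[1,0],m[0,0])
E
python3 - <<'E'
from h import *
print(np.array(env.camera_info('wrist')['T_tool_cam']).round(3))
rowto([.45,-.2,.30],-.5)
rowto([.53,-.21,.32],-.5)
E
```

```text
[[ 0.002 -0.949 -0.315  0.082]
 [ 1.     0.002  0.001 -0.   ]
 [-0.001 -0.315  0.949 -0.122]
 [ 0.     0.     0.     1.   ]]
row [ 0.4566 -0.3685 -0.0583] [0.   0.   0.26] dist 0.4717 deg 46.8
row [ 0.5477 -0.3255 -0.0833] [0.   0.   0.26] dist 0.5141 deg 46.8
```

Run:
```python
from h import *
rowto([.49,-.228,.30],-.5)
```

```text
row [ 0.4932 -0.3197 -0.0583] [0.   0.   0.26] dist 0.4725 deg 46.8
```

```bash
R='[85,0.493,-0.32,-0.058,0,0,0.26]'; python3 -m crank '[[85,0.493,-0.32,-0.058,0,0,0.26],[85,0.493,-0.32,-0.058,0,0,0.26],[85,0.493,-0.32,-0.058,0,0,0.26],[85,0.493,-0.32,-0.058,0,0,0.26],[85,0.493,-0.32,-0.058,0,0,0.26]]'
python3 - <<'E'
from h import *
rowto([.49,-.228,.30],-.5)
E
```

```text
time: 1.3
position: [0.347, -0.4051, 0.2775]
tcp_rot: [3.074, -0.647, 0.001]
force: [0.6, -0.7, -0.5]
gripper_width: 0.0847
grip_force: 0.0
row [ 0.0744 -0.2746 -0.0281] [ 0.0001 -0.0002  0.0271] dist 0.2287 deg 4.9
```

```bash
python3 -m crank '[[85,0.074,-0.275,-0.028,0,0,0.02],[85,0.074,-0.275,-0.028,0,0,0.02],[85,0.074,-0.275,-0.028,0,0,0.02],[85,0.074,-0.275,-0.028,0,0,0.02],[85,0.074,-0.275,-0.028,0,0,0.02]]'
python3 -m crank '[[85,0,0,0,0,0,0],[85,0,0,0,0,0,0],[85,0,0,0,0,0,0]]'
python3 - <<'E'
from h import *
C=cam('wrist');save(C,'w1.png');print(yaw(),env.get_obs()['time'])
for t,z in [('hub_mouth',.108),('tester',0)]:
    for r in env.landmark_of(t,'wrist')[:2]: print(t,r['xy'],round(r['p'],2),atz(C,r['xy'],z).round(4))
rowto([.545,.345,.30],.0)
E
```

```text
time: 1.8
position: [0.4896, -0.2254, 0.3003]
tcp_rot: [-3.055, 0.73, -0.003]
force: [-0.1, -0.3, 0.1]
gripper_width: 0.0851
grip_force: 0.0
time: 2.1
position: [0.4872, -0.2289, 0.2992]
tcp_rot: [3.054, -0.735, -0.001]
force: [-0.7, 0.5, 1.0]
gripper_width: 0.0851
grip_force: 0.0
-0.4730227652263667 2.15
hub_mouth [311.4, 171.3] 0.64 [ 0.4981 -0.2279  0.108 ]
tester [311.8, 154.5] 0.81 [ 0.498  -0.2266  0.    ]
row [-0.263  -0.6719 -0.0009] [ 0.      0.0002 -0.1507] dist 0.5772 deg 27.1
```

View pics/w1.png

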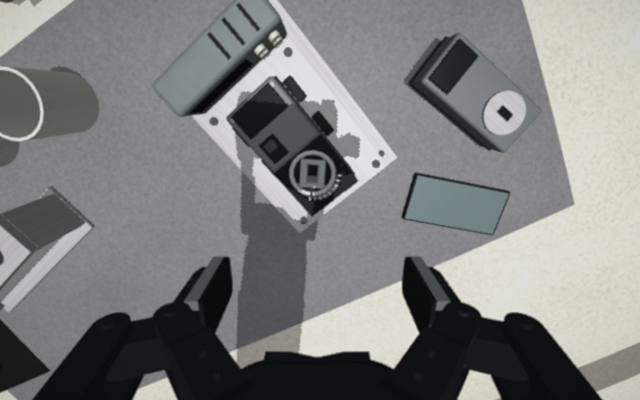

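The wrist view shows the hub ring at (312,172), with its slot lying roughly vertical in the image, and the actuator running up-left. I'll rectify that region to measure it.

```bash
cat >> h.py <<'E'
def rectify(C,cx,cy,z,half=.04,ppm=8000):
    "top-down patch, col -> world x+, row -> world y- ; centre cx,cy"
    n=int(2*half*ppm);j,i=np.meshgrid(np.arange(n),np.arange(n))
    X=np.stack([cx-half+(j+.5)/ppm,cy+half-(i+.5)/ppm,np.full(j.shape,z)],-1).reshape(-1,3)
    p=proj(C,X).astype(np.float32).reshape(n,n,2)
    return cv2.remap(C['im'][:,:,::-1],p[...,0],p[...,1],cv2.INTER_CUBIC)
E
python3 - <<'E'
from h import *
C=cam('wrist'); cx,cy=.498,-.228
P=rectify(C,cx,cy,.108);cv2.imwrite('pics/hubr.png',P)
E
```

```text
(no output)
```

View pics/hubr.png

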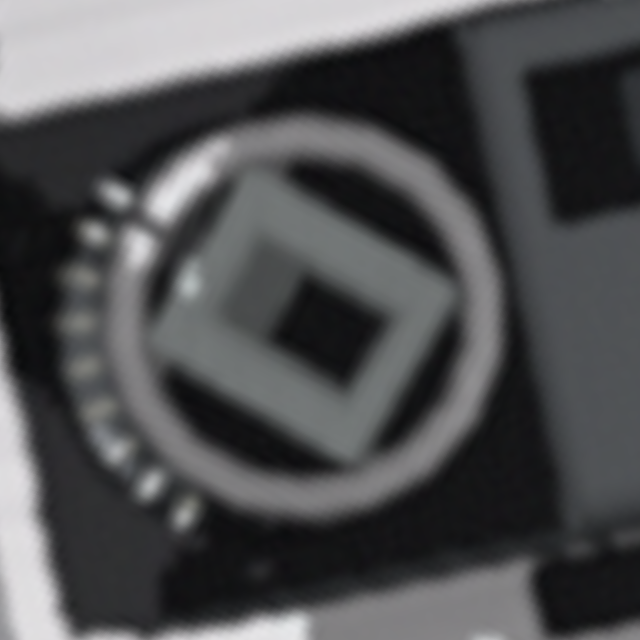

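Run:
```python
from h import *
rowto([.545,.345,.30],.2)
```

```text
row [-0.2629 -0.6718 -0.0008] [-0.000e+00  1.000e-04 -2.144e-01] dist 0.5771 deg 38.6
```

```bash
python3 -m crank '[[85,-0.131,-0.336,0,0,0,-0.107],[85,-0.131,-0.336,0,0,0,-0.107],[85,-0.263,-0.672,0,0,0,-0.214],[85,-0.263,-0.672,0,0,0,-0.214],[85,-0.263,-0.672,0,0,0,-0.214]]' >/dev/null
python3 - <<'E'
from h import *
print(env.get_obs()['position'],yaw());rowto([.545,.345,.30],.2)
E
```

```text
[0.51234722 0.02151163 0.2996873 ] 0.20308196340156176
row [ 0.1215 -0.3878 -0.0004] [ 0.0001 -0.0002  0.001 ] dist 0.3251 deg 0.2
```

```bash
python3 -m crank '[[85,0.11,-0.35,0,0,0,0],[85,0.11,-0.35,0,0,0,0],[85,0.11,-0.35,0,0,0,0],[85,0.11,-0.35,0,0,0,0],[85,0.11,-0.35,0,0,0,0]]' >/dev/null
python3 -m crank '[[85,0.02,-0.03,0,0,0,0],[85,0.02,-0.03,0,0,0,0],[85,0.02,-0.03,0,0,0,0],[85,0.02,-0.03,0,0,0,0]]'
python3 - <<'E'
from h import *
C=cam('wrist');print(yaw(),env.get_obs()['joints'].round(3))
for t,z in [('arbor_wing',.151),('arbor_collar',.111),('arbor_dee',.015)]:
    for r in env.landmark_of(t,'wrist')[:2]: print(t,r['xy'],round(r['p'],2),atz(C,r['xy'],z).round(4))
cv2.imwrite('pics/wing.png',rectify(C,.545,.345,.151,.05,6000))
E
```

```text
time: 3.7
position: [0.5493, 0.2944, 0.2993]
tcp_rot: [3.125, 0.312, -0.001]
force: [0.0, -0.9, 1.0]
gripper_width: 0.0847
grip_force: 0.0
0.1988577058517093 [ 0.379  0.18   1.569 -0.     1.393  1.751]
arbor_wing [265.8, 180.8] 0.74 [0.55   0.3426 0.151 ]
arbor_collar [272.0, 169.6] 0.71 [0.5516 0.3427 0.111 ]
arbor_collar [406.5, 152.5] 0.32 [0.5974 0.209  0.111 ]
arbor_dee [345.0, 156.0] 0.88 [0.566  0.2583 0.015 ]
```

View pics/wing.png

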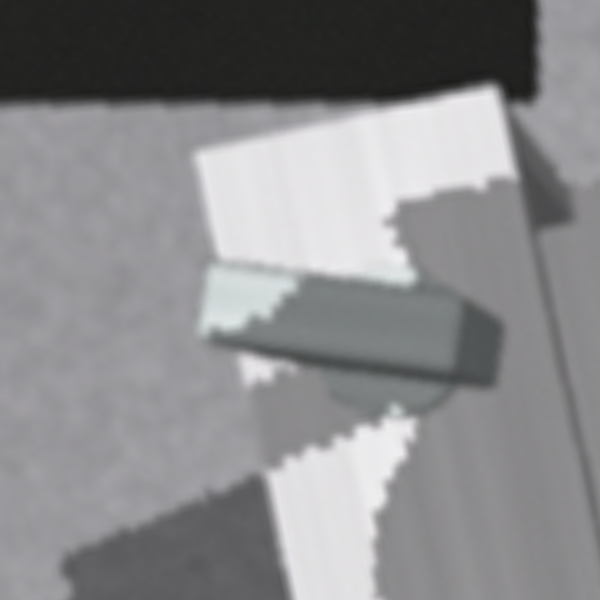

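The wing top is centred at (0.5507, 0.342) with yaw about -0.143. It measures 43.5 mm, which matches the 44 mm given.

Run:
```python
from h import *
rowto([.5507,.342,.20],-.143)
```

```text
row [ 0.0133 -0.0578  0.1246] [ 0.     -0.      0.1089] dist 0.1104 deg 19.6
```

```bash
python3 -m crank '[[70,0.013,-0.058,0.1246,0,0,0.109],[70,0.013,-0.058,0.1246,0,0,0.109],[70,0.013,-0.058,0.1246,0,0,0.109],[70,0.013,-0.058,0.1246,0,0,0.109],[70,0.013,-0.058,0.1246,0,0,0.109]]'
python3 - <<'E'
from h import *
C=cam('wrist')
for t,z in [('arbor_wing',.137),('arbor_collar',.105)]:
    for r in env.landmark_of(t,'wrist')[:1]: print(t,r['xy'],round(r['p'],2),atz(C,r['xy'],z).round(4))
print(yaw());rowto([.5507,.342,.14],-.143)
save(C,'w2.png')
E
```

```text
time: 4.4
position: [0.5507, 0.343, 0.2006]
tcp_rot: [-3.134, 0.221, -0.002]
force: [0.7, -0.4, 1.1]
gripper_width: 0.0703
grip_force: 0.0
arbor_wing [316.4, 228.4] 0.95 [0.5506 0.3435 0.137 ]
arbor_collar [315.8, 210.0] 0.79 [0.552  0.3438 0.105 ]
-0.1420711406557875
row [-0.0013  0.002   0.0781] [-0.0007 -0.0012  0.0003] dist 0.0625 deg 0.3
```

View pics/w2.png

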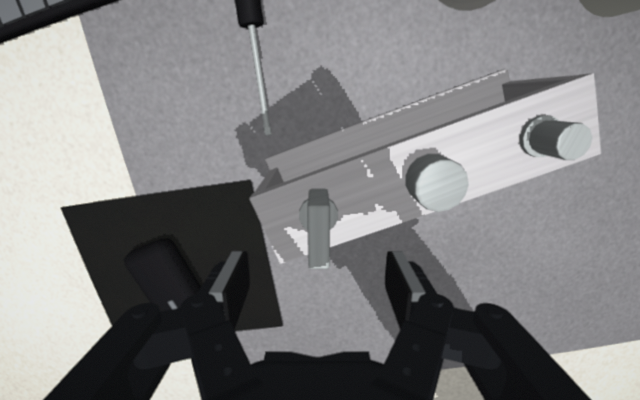

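The wing stands upright at column 317, midway between the jaws and square to them. I'll descend and grip.

```bash
python3 -m crank '[[70,0,0.001,0.039,0,0,0],[70,0,0.001,0.077,0,0,0],[70,0,0.001,0.077,0,0,0]]' >/dev/null
python3 -m crank '[[8,0,0,0,0,0,0],[8,0,0,0,0,0,0],[8,0,0,0,0,0,0],[8,0,0,0,0,0,0],[8,0,0,0,0,0,0]]' 60
python3 - <<'E'
from h import *
o=env.get_obs();print(o['position'],yaw(),o['wrist_torque'],o['joints'])
E
```

```text
time: 5.35
position: [0.5513, 0.3431, 0.1405]
tcp_rot: [-3.132, 0.222, -0.005]
force: [-0.9, -0.8, 5.0]
gripper_width: 0.0134
grip_force: 59.4
[0.5513217  0.34305667 0.14045202] -0.1416048618975455 [-0.17270574  0.17438371  0.00939878] [ 4.48732033e-01  3.75981501e-01  1.63712288e+00 -3.25359317e-04
  1.12519522e+00  2.16127066e+00]
```

```bash
python3 -m crank '[[8,0,0,-0.02,0,0,0],[8,0,0,-0.06,0,0,0],[8,0,0,-0.11,0,0,0],[8,0,0,-0.16,0,0,0],[8,0,0,-0.2,0,0,0]]'
python3 - <<'E'
from h import *
print(env.get_obs()['position'],yaw())
rowto([.4962,-.2272,.29],-.555)
E
```

```text
time: 5.85
position: [0.5499, 0.3427, 0.3009]
tcp_rot: [-3.133, 0.222, -0.001]
force: [1.5, 0.6, -1.7]
gripper_width: 0.0132
grip_force: 59.6
[0.54991706 0.34271369 0.30090644] -0.14162707208033407
row [0.0341 0.7147 0.0131] [-3.000e-04 -1.000e-04  1.316e-01] dist 0.5725 deg 23.7
```

```bash
python3 -m crank '[[8,0.004,0.05,0,0,0,0],[8,0.007,0.11,0,0,0,0],[8,0.01,0.17,0,0,0,0],[8,0.013,0.23,0,0,0,0.02],[8,0.016,0.29,0,0,0,0.03]]' >/dev/null
python3 -m crank '[[8,0.004,0.06,0,0,0,0.02],[8,0.007,0.12,0,0,0,0.04],[8,0.01,0.18,0,0,0,0.06],[8,0.013,0.24,0,0,0,0.08],[8,0.016,0.29,0,0,0,0.1]]' >/dev/null
python3 -m crank '[[8,0,0.05,0,0,0,0],[8,0,0.1,0,0,0,0],[8,0,0.1,0,0,0,0],[8,0,0.1,0,0,0,0]]'
python3 - <<'E'
from h import *
print(env.get_obs()['position'],yaw())
rowto([.4962,-.2272,.25],-.555)
E
```

```text
time: 7.25
position: [0.4456, -0.1858, 0.2981]
tcp_rot: [-3.021, 0.857, 0.001]
force: [-0.1, 0.2, -3.0]
gripper_width: 0.0133
grip_force: 60.0
[ 0.44564077 -0.18582894  0.29814363] -0.5525448243352704
row [0.081  0.0109 0.0601] [-0.0003  0.0003  0.0008] dist 0.0812 deg 0.2
```

```bash
python3 -m crank '[[8,0.04,0.005,0.02,0,0,0],[8,0.081,0.011,0.055,0,0,0],[8,0.081,0.011,0.06,0,0,0],[8,0.081,0.011,0.06,0,0,0]]'
python3 - <<'E'
from h import *
C=cam('wrist');o=env.get_obs();print(o['position'],yaw(),o['force'],o['wrist_torque'])
for t,z in [('hub_mouth',.108),('arbor_wing',o['position'][2]-.003),('arbor',o['position'][2]-.1255),('tester',0)]:
    for r in env.landmark_of(t,'wrist')[:1]: print(t,r['xy'],round(r['p'],2),atz(C,r['xy'],z).round(4))
save(C,'w3.png',(200,60,440,260),3)
E
```

```text
time: 7.65
position: [0.4964, -0.225, 0.2476]
tcp_rot: [-3.022, 0.85, 0.01]
force: [-0.2, 1.0, -3.0]
gripper_width: 0.0135
grip_force: 59.9
[ 0.49681229 -0.22535225  0.24936856] -0.5485222730192353 [ 0.44326197  0.14851398 -1.58167537] [-0.02000753  0.02156387  0.00944016]
hub_mouth [321.1, 192.9] 0.96 [ 0.4948 -0.2281  0.108 ]
arbor_wing [318.3, 282.8] 0.65 [ 0.4952 -0.2246  0.2464]
arbor [318.3, 192.2] 0.73 [ 0.5009 -0.2288  0.1239]
tester [319.2, 167.7] 0.89 [ 0.4945 -0.2269  0.    ]
```

View pics/w3.png

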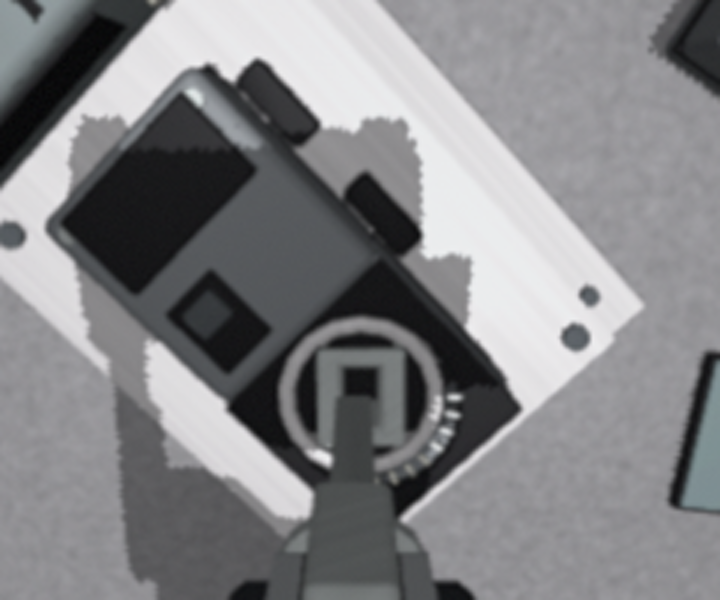

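Run:
```python
from h import *
C=cam('wrist');o=env.get_obs();p=o['position'];Rt=R.from_rotvec(o['tcp_rot'])
print(p,yaw(),Rt.as_matrix()[:,2])
f=lambda c,z:Rt.inv().apply(atz(C,(200+(c[0]+.5)/3-.5,60+(c[1]+.5)/3-.5),z)-p)
for c in [(317,348),(407,348),(407,446),(317,446)]: print('insert',f(c,.108).round(4))
for c in [(279,397),(443,397),(361,318),(361,478)]: print('ring',f(c,.108).round(4))
for c in [(334,397),(374,397)]: print('shaft',f(c,p[2]-.1255).round(4))
save(C,'w4.png',(270,140,370,220),8)
```

```text
[ 0.49739057 -0.22666119  0.2520436 ] -0.5493722300130802 [ 0.00261042 -0.00148394 -0.99999549]
insert [ 0.016  -0.0109  0.1441]
insert [0.0161 0.0163 0.1441]
insert [-0.0154  0.017   0.144 ]
insert [-0.0155 -0.0112  0.144 ]
ring [ 0.0005 -0.0228  0.144 ]
ring [0.0006 0.0277 0.144 ]
ring [0.0253 0.0023 0.1441]
ring [-0.0262  0.0026  0.144 ]
shaft [ 0.0062 -0.0055  0.1255]
shaft [0.0062 0.006  0.1255]
```

View pics/w4.png

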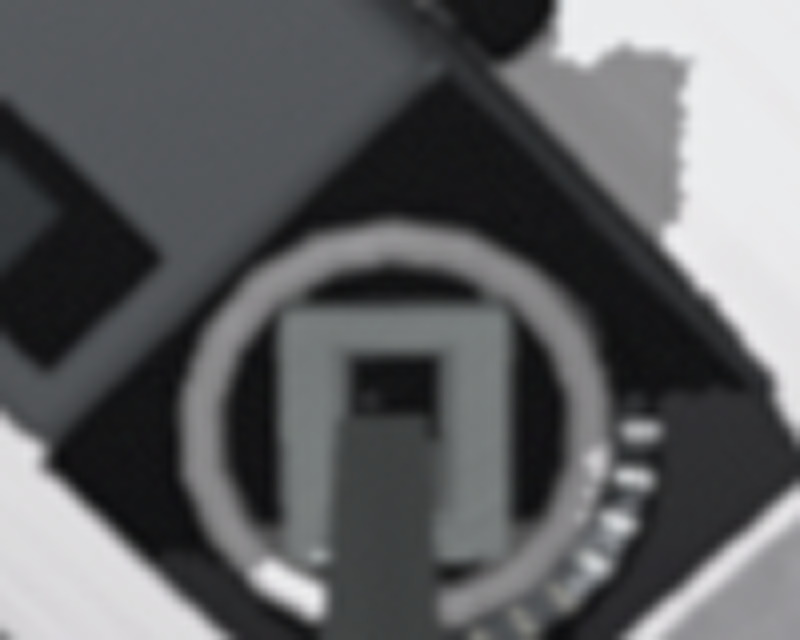

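Run:
```python
from h import *
C=cam('wrist');ps=[];
o=env.get_obs();p=o['position'];Rt=R.from_rotvec(o['tcp_rot'])
i=env.camera_info('wrist');print(i['cx'],i['fx'],i['distortion'])
for k in range(4):
    env.camera('wrist');q=env.get_obs();print(q['position'],q['tcp_rot'],q['force'])
T=np.array(i['T_tool_cam'])
def f(c,z): # z in tool frame
    u=cv2.undistortPoints(np.array([[(270+(c[0]+.5)/8-.5,140+(c[1]+.5)/8-.5)]],float),C['K'],C['D'])[0,0]
    r=T[:3,:3]@[u[0],u[1],1];return (T[:3,3]+r*(z-T[2,3])/r[2]).round(4)
zh=.250-.108
for c in [(278,305),(512,305),(508,560),(285,560)]: print('insert',f(c,zh))
for c in [(180,425),(610,425),(395,218),(395,628)]: print('ring',f(c,zh))
for c in [(340,418),(437,418)]: print('shaft',f(c,.1255))
```

```text
316.7636613279028 300.7156224545194 [-0.04321711  0.          0.          0.          0.        ]
[ 0.49718969 -0.22685469  0.25156166] [ 3.02309046 -0.85262957  0.00335567] [ 0.03475587  0.11677042 -2.67037289]
[ 0.49714305 -0.22690507  0.25130641] [ 3.02317537e+00 -8.52764335e-01  2.77390875e-03] [-0.1038949  -0.01164334 -2.48835676]
[ 0.49707394 -0.22696648  0.2510402 ] [ 3.02318448e+00 -8.53102186e-01  2.14393999e-03] [-0.04125857  0.21248883 -2.93837853]
[ 0.49699305 -0.22697638  0.25076563] [ 3.02327188e+00 -8.53203013e-01  1.33915184e-03] [ 0.22603331 -0.11093738 -2.4128839 ]
insert [ 0.0147 -0.0116  0.142 ]
insert [0.0148 0.0148 0.142 ]
insert [-0.0159  0.0149  0.142 ]
insert [-0.0159 -0.0111  0.142 ]
ring [ 0.0006 -0.023   0.142 ]
ring [0.0006 0.0263 0.142 ]
ring [0.0247 0.0015 0.142 ]
ring [-0.0244  0.0017  0.142 ]
shaft [ 0.0064 -0.0044  0.1255]
shaft [0.0064 0.006  0.1255]
```

Relative to the shaft, the hub centre is about 2 mm in tool x and 0.9 mm in tool y. I'll correct for that and lower gently.

```bash
python3 -m crank '[[8,0.0025,0.0011,0,0,0,0],[8,0.0025,0.0011,0.01,0,0,0],[8,0.0025,0.0011,0.015,0,0,0],[8,0.0025,0.0011,0.015,0,0,0],[8,0.0025,0.0011,0.015,0,0,0]]'
python3 -m crank '[[8,0,0,0.004,0,0,0],[8,0,0,0.008,0,0,0],[8,0,0,0.008,0,0,0],[8,0,0,0.008,0,0,0]]'
python3 - <<'E'
from h import *
C=cam('wrist');o=env.get_obs();print(o['position'],yaw(),o['force'],o['wrist_torque'])
save(C,'w5.png',(270,140,370,220),8)
E
```

```text
time: 8.7
position: [0.498, -0.2287, 0.2376]
tcp_rot: [-3.023, 0.853, 0.002]
force: [-0.4, 0.2, -2.7]
gripper_width: 0.0133
grip_force: 59.9
time: 9.1
position: [0.4981, -0.2287, 0.2316]
tcp_rot: [-3.023, 0.853, 0.001]
force: [-0.4, 0.7, -3.3]
gripper_width: 0.013
grip_force: 60.2
[ 0.49815839 -0.2287176   0.23165304] -0.5500718078714892 [-0.29400245  0.87517921 -2.53013537] [ 0.07946755  0.05095212 -0.02328164]
```

View pics/w5.png

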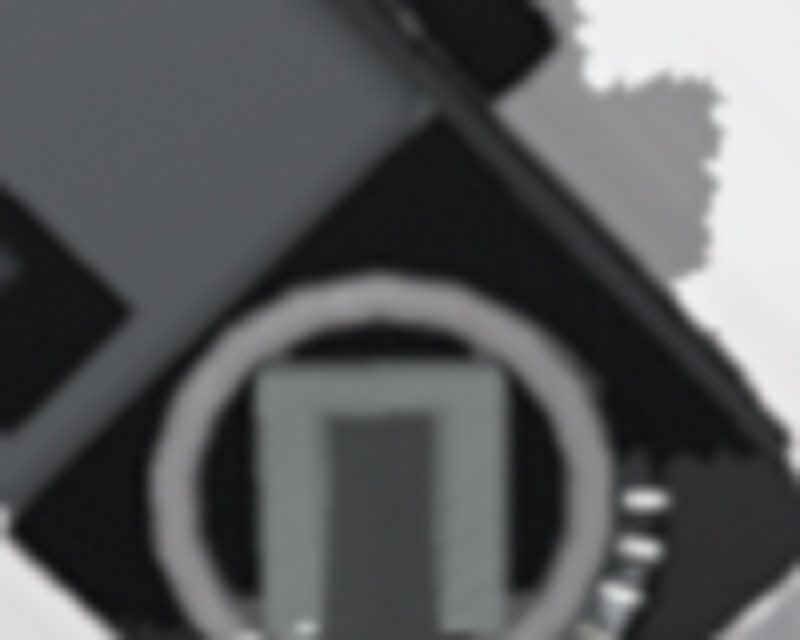

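The shaft (columns 328–436) sits centred in the hole's mouth (320–445) with no contact force. I'll continue down.

```bash
python3 -m crank '[[8,0,0,0.004,0,0,0],[8,0,0,0.008,0,0,0],[8,0,0,0.012,0,0,0],[8,0,0,0.012,0,0,0]]'; python3 -c "
from h import *
o=env.get_obs();print(o['force'],o['wrist_torque'])"
```

```text
time: 9.55
position: [0.498, -0.2287, 0.2214]
tcp_rot: [-3.023, 0.853, 0.001]
force: [0.8, 0.2, -2.7]
gripper_width: 0.0131
grip_force: 60.2
[ 0.77962162  0.16541315 -2.66959663] [ 0.00459237 -0.01204146 -0.03670752]
```

```bash
python3 -m crank '[[8,0,0,0.006,0,0,0],[8,0,0,0.012,0,0,0],[8,0,0,0.018,0,0,0],[8,0,0,0.024,0,0,0],[8,0,0,0.024,0,0,0]]'; python3 -c "
from h import *
o=env.get_obs();print(o['force'],o['wrist_torque'])"
```

```text
time: 10.05
position: [0.498, -0.2286, 0.2018]
tcp_rot: [-3.023, 0.853, 0.001]
force: [0.0, 0.6, -2.4]
gripper_width: 0.0135
grip_force: 60.1
[ 0.02813387  0.59218081 -2.40292396] [-0.00108536  0.01893119 -0.0245489 ]
```

```bash
python3 -m crank '[[8,0,0,0.006,0,0,0],[8,0,0,0.012,0,0,0],[8,0,0,0.018,0,0,0],[8,0,0,0.024,0,0,0],[8,0,0,0.024,0,0,0]]'; python3 -c "
from h import *
o=env.get_obs();print(o['force'],o['wrist_torque'])"
```

```text
time: 10.55
position: [0.4981, -0.2287, 0.1827]
tcp_rot: [-3.023, 0.853, 0.001]
force: [-0.5, 0.0, -3.4]
gripper_width: 0.0132
grip_force: 60.2
[-0.46733169  0.03344366 -3.42740247] [0.08199288 0.22852249 0.09912137]
```

```bash
python3 -m crank '[[8,0,0,0.005,0,0,0],[8,0,0,0.01,0,0,0],[8,0,0,0.015,0,0,0],[8,0,0,0.015,0,0,0]]'; python3 -c "
from h import *
o=env.get_obs();print(o['force'],o['wrist_torque'])"
```

```text
time: 10.95
position: [0.498, -0.2287, 0.1709]
tcp_rot: [-3.023, 0.853, 0.001]
force: [-1.2, 0.7, -3.1]
gripper_width: 0.0132
grip_force: 60.1
[-1.15519442  0.70162911 -3.12490826] [ 0.17461688  0.31580323 -0.0371984 ]
```

```bash
python3 -m crank '[[8,0,0,0.001,0,0,0],[8,0,0,0.0025,0,0,0],[8,0,0,0.0025,0,0,0]]'; python3 -c "
from h import *
o=env.get_obs();print(o['force'],o['wrist_torque'])"
```

```text
time: 11.25
position: [0.4981, -0.2287, 0.1697]
tcp_rot: [-3.023, 0.853, 0.001]
force: [-3.0, 0.9, -1.3]
gripper_width: 0.0131
grip_force: 60.2
[-2.9838773   0.90753615 -1.31107347] [ 0.30722587  0.584243   -0.00538922]
```

```bash
python3 -m crank '[[8,-0.0009,0.0003,0,0,0,0],[8,-0.0009,0.0003,0,0,0,0],[8,-0.0009,0.0003,0,0,0,0]]'; python3 -c "
from h import *
o=env.get_obs();print(o['force'],o['wrist_torque'],o['position'])"
```

```text
time: 11.55
position: [0.4978, -0.2287, 0.1699]
tcp_rot: [3.023, -0.853, 0.001]
force: [-0.7, 1.2, -3.1]
gripper_width: 0.0136
grip_force: 60.0
[-0.65350334  1.21757377 -3.06463404] [0.22514416 0.21176926 0.00946489] [ 0.49783071 -0.22874855  0.16986496]
```

Lateral load mostly gone. Continue down in small steps.

```bash
python3 -m crank '[[8,-0.0002,-0.0006,0.001,0,0,0],[8,-0.0002,-0.0006,0.0025,0,0,0],[8,-0.0002,-0.0006,0.0025,0,0,0]]'; python3 -c "
from h import *
o=env.get_obs();print(o['force'],o['wrist_torque'])"
```

```text
time: 11.85
position: [0.498, -0.2284, 0.1679]
tcp_rot: [3.023, -0.853, 0.002]
force: [-0.3, 0.5, -3.1]
gripper_width: 0.0131
grip_force: 60.1
[-0.28947037  0.5198682  -3.07477593] [0.08335905 0.10150161 0.02303556]
```

```bash
python3 -m crank '[[8,0,0,0.0012,0,0,0],[8,0,0,0.0025,0,0,0],[8,0,0,0.0025,0,0,0]]'; python3 -c "
from h import *
o=env.get_obs();print(o['force'],o['wrist_torque'])"
```

```text
time: 12.15
position: [0.4979, -0.2283, 0.1657]
tcp_rot: [3.023, -0.853, 0.001]
force: [0.2, 0.3, -3.0]
gripper_width: 0.0137
grip_force: 60.1
[ 0.18682881  0.32618906 -3.00793502] [-0.01991669 -0.01591156  0.01453154]
```

```bash
python3 -m crank '[[8,0,0,0.0012,0,0,0],[8,0,0,0.0012,0,0,0],[8,0,0,0.0012,0,0,0]]'; python3 -c "
from h import *
o=env.get_obs();print(o['force'],o['wrist_torque'])"
```

```text
time: 12.45
position: [0.498, -0.2283, 0.1653]
tcp_rot: [3.023, -0.853, 0.001]
force: [-1.3, -0.3, 0.3]
gripper_width: 0.0131
grip_force: 60.6
[-1.29515418 -0.27455959  0.27348002] [ 0.06157218  0.13430945 -0.02241382]
```

```bash
python3 -m crank '[[8,0,0,0.0012,0,0,0],[8,0,0,0.0012,0,0,0],[8,0,0,0.0012,0,0,0]]'; python3 -c "
from h import *
o=env.get_obs();print(o['force'],o['wrist_torque'])"
```

```text
time: 12.75
position: [0.4981, -0.2284, 0.1652]
tcp_rot: [3.023, -0.853, 0.001]
force: [-3.2, 1.1, 4.5]
gripper_width: 0.0132
grip_force: 61.4
[-3.23033861  1.14027088  4.45491137] [0.28413768 0.45810018 0.00599412]
```

The end rests on the chuck at TCP z 0.165, as predicted. Now I'll turn counter-clockwise 3° at a time, with a stop check between the typed moves.

```bash
cat > chk.py <<'E'
from h import *
import sys
o=env.get_obs();f=o['force'];t=o['wrist_torque'];p=o['position']
print(round(o['time'],2),p.round(4),'yaw',round(np.degrees(yaw()),1),'F',f.round(1),'T',t.round(2))
sys.exit(int(p[2]<.1643 or abs(t[2])>.4 or np.hypot(f[0],f[1])>8 or f[2]>14))
E
python3 -m crank '[[8,-0.0005,0,0.0004,0,0,-0.0056],[8,-0.0005,-0.0001,0.0004,0,0,-0.0111],[8,-0.0005,-0.0001,0.0004,0,0,-0.0167]]' >/dev/null; python3 chk.py && 
python3 -m crank '[[8,0,0,0,0,0,-0.0056],[8,0,-0.0001,0,0,0,-0.0111],[8,-0.0001,-0.0001,0,0,0,-0.0167]]' >/dev/null; python3 chk.py
```

```text
13.05 [ 0.4979 -0.2284  0.1652] yaw -28.5 F [-2.7  0.5  6.6] T [ 0.19  0.56 -0.02]
13.35 [ 0.4977 -0.2284  0.1652] yaw -25.5 F [-4.1 -0.7  6.6] T [ 0.22  0.55 -0.09]
```

```bash
python3 -m crank '[[8,-0.0007,0.0003,0,0,0,-0.0056],[8,-0.0008,0.0002,0,0,0,-0.0111],[8,-0.0008,0.0002,0,0,0,-0.0167]]' >/dev/null; python3 chk.py && 
python3 -m crank '[[8,0,0,0,0,0,-0.0056],[8,0,-0.0001,0,0,0,-0.0111],[8,-0.0001,-0.0001,0,0,0,-0.0167]]' >/dev/null; python3 chk.py && 
python3 -m crank '[[8,0,0,0,0,0,-0.0056],[8,0,-0.0001,0,0,0,-0.0111],[8,-0.0001,-0.0001,0,0,0,-0.0167]]' >/dev/null; python3 chk.py
```

```text
13.65 [ 0.4976 -0.2283  0.1652] yaw -22.5 F [-1.4  0.6  5.3] T [ 0.18  0.33 -0.08]
13.95 [ 0.4976 -0.2281  0.1652] yaw -19.5 F [-0.1  0.5  5.4] T [ 0.13  0.29 -0.11]
14.25 [ 0.4976 -0.228   0.1652] yaw -16.5 F [-0.7  0.1  5.8] T [ 0.16  0.24 -0.08]
```

Nicely light. Continue.

```bash
python3 -m crank '[[8,0,0,0,0,0,-0.0056],[8,0,-0.0001,0,0,0,-0.0111],[8,-0.0001,-0.0001,0,0,0,-0.0167]]' >/dev/null; python3 chk.py && 
python3 -m crank '[[8,0,0,0,0,0,-0.0056],[8,0,-0.0001,0,0,0,-0.0111],[8,-0.0001,-0.0001,0,0,0,-0.0167]]' >/dev/null; python3 chk.py && 
python3 -m crank '[[8,0,0,0,0,0,-0.0056],[8,0,-0.0001,0,0,0,-0.0111],[8,-0.0001,-0.0001,0,0,0,-0.0167]]' >/dev/null; python3 chk.py && 
python3 -m crank '[[8,0,0,0,0,0,-0.0056],[8,0,-0.0001,0,0,0,-0.0111],[8,-0.0001,-0.0001,0,0,0,-0.0167]]' >/dev/null; python3 chk.py
```

```text
14.55 [ 0.4976 -0.2279  0.1652] yaw -13.5 F [-1.9  0.5  5.8] T [ 0.17  0.18 -0.04]
14.85 [ 0.4976 -0.2277  0.1652] yaw -10.5 F [-0.1  0.9  4.8] T [ 0.22  0.19 -0.05]
15.15 [ 0.4976 -0.2276  0.1652] yaw -7.4 F [-0.7  1.7  5.1] T [ 0.22  0.21 -0.07]
15.45 [ 0.4976 -0.2275  0.1652] yaw -4.4 F [-1.5 -0.   4.6] T [ 0.2   0.11 -0.02]
```

```bash
python3 -m crank '[[8,0,0,0,0,0,-0.0056],[8,0,-0.0001,0,0,0,-0.0111],[8,-0.0001,-0.0001,0,0,0,-0.0167]]' >/dev/null; python3 chk.py && 
python3 -m crank '[[8,0,0,0,0,0,-0.0056],[8,0,-0.0001,0,0,0,-0.0111],[8,-0.0001,-0.0001,0,0,0,-0.0167]]' >/dev/null; python3 chk.py && 
python3 -m crank '[[8,0,0,0,0,0,-0.0056],[8,0,-0.0001,0,0,0,-0.0111],[8,-0.0001,-0.0001,0,0,0,-0.0167]]' >/dev/null; python3 chk.py && 
python3 -m crank '[[8,0,0,0,0,0,-0.0056],[8,0,-0.0001,0,0,0,-0.0111],[8,-0.0001,-0.0001,0,0,0,-0.0167]]' >/dev/null; python3 chk.py
```

```text
15.75 [ 0.4976 -0.2274  0.1652] yaw -1.4 F [-0.4  0.6  5.8] T [ 0.23  0.16 -0.08]
16.05 [ 0.4975 -0.2273  0.1652] yaw 1.6 F [0.  0.3 5.6] T [ 0.22  0.06 -0.07]
16.35 [ 0.4975 -0.2272  0.1652] yaw 4.6 F [-0.3  0.8  4.7] T [ 0.22  0.05 -0.11]
16.65 [ 0.4974 -0.227   0.1651] yaw 7.6 F [-0.8  1.7  5. ] T [ 0.31  0.03 -0.09]
```

```bash
python3 -m crank '[[8,0,-0.0004,0,0,0,-0.0056],[8,0,-0.0005,0,0,0,-0.0111],[8,-0.0001,-0.0005,0,0,0,-0.0167]]' >/dev/null; python3 chk.py && 
python3 -m crank '[[8,0,0,0,0,0,-0.0056],[8,0,-0.0001,0,0,0,-0.0111],[8,-0.0001,-0.0001,0,0,0,-0.0167]]' >/dev/null; python3 chk.py && 
python3 -m crank '[[8,0,0,0,0,0,-0.0056],[8,0,-0.0001,0,0,0,-0.0111],[8,-0.0001,-0.0001,0,0,0,-0.0167]]' >/dev/null; python3 chk.py && 
python3 -m crank '[[8,0,0,0,0,0,-0.0056],[8,0,-0.0001,0,0,0,-0.0111],[8,-0.0001,-0.0001,0,0,0,-0.0167]]' >/dev/null; python3 chk.py
```

```text
16.95 [ 0.4973 -0.2269  0.1651] yaw 10.6 F [-0.1  1.9  4.8] T [ 0.28 -0.06 -0.05]
17.25 [ 0.4973 -0.2268  0.165 ] yaw 13.6 F [0.8 0.2 4.4] T [ 0.25 -0.07 -0.1 ]
17.55 [ 0.4971 -0.2267  0.1649] yaw 16.6 F [0.8 0.9 5. ] T [ 0.24 -0.2  -0.11]
17.85 [ 0.497  -0.2266  0.1647] yaw 19.6 F [1.7 0.4 4.9] T [ 0.16 -0.34 -0.03]
```

```bash
python3 -m crank '[[8,0.0004,-0.0002,0.0003,0,0,-0.0056],[8,0.0004,-0.0003,0.0003,0,0,-0.0111],[8,0.0004,-0.0003,0.0003,0,0,-0.0111]]' >/dev/null; python3 chk.py && 
python3 -m crank '[[8,0,0,0,0,0,-0.0056],[8,0,-0.0001,0,0,0,-0.0111],[8,0,-0.0001,0,0,0,-0.0111]]' >/dev/null; python3 chk.py && 
python3 -m crank '[[8,0,0,0,0,0,-0.0056],[8,0,-0.0001,0,0,0,-0.0111],[8,0,-0.0001,0,0,0,-0.0111]]' >/dev/null; python3 chk.py
```

```text
18.15 [ 0.497  -0.2265  0.1645] yaw 21.6 F [0.9 0.8 4.2] T [ 0.06 -0.28 -0.09]
18.45 [ 0.4966 -0.2264  0.1637] yaw 23.6 F [ 2.4 -1.1  2.2] T [-0.03 -0.45 -0.  ]
18.45 [ 0.4966 -0.2264  0.1637] yaw 23.6 F [ 2.4 -1.1  2.2] T [-0.03 -0.45 -0.  ]
```

It is starting to drop (z 0.1637, force easing). I'll stop turning, trim the sideways load and press lightly.

```bash
python3 -m crank '[[8,0.0004,0.0002,0,0,0,0],[8,0.0008,0.0003,0.0005,0,0,0],[8,0.0008,0.0003,0.0005,0,0,0]]' >/dev/null; python3 chk.py ;
python3 -m crank '[[8,0,0,0.0005,0,0,0],[8,0,0,0.001,0,0,0],[8,0,0,0.001,0,0,0]]' >/dev/null; python3 chk.py
```

```text
18.75 [ 0.4968 -0.2264  0.1632] yaw 23.6 F [ 1.3 -2.3  4.5] T [-0.38 -0.34 -0.02]
19.05 [ 0.4968 -0.2263  0.1626] yaw 23.6 F [ 0.8 -2.1  5.6] T [-0.43 -0.18  0.06]
```

```bash
python3 -m crank '[[8,-0.0001,0.0006,0,0,0,0],[8,-0.0001,0.0008,0.0005,0,0,0],[8,-0.0001,0.0008,0.0005,0,0,0]]' >/dev/null; python3 chk.py ;
python3 -m crank '[[8,0,0,0.001,0,0,0],[8,0,0,0.002,0,0,0],[8,0,0,0.002,0,0,0]]' >/dev/null; python3 chk.py
```

```text
19.35 [ 0.4968 -0.2264  0.1621] yaw 23.6 F [ 0.9 -2.9  5.4] T [-0.33 -0.23  0.08]
19.65 [ 0.4969 -0.2264  0.1609] yaw 23.6 F [ 0.2 -1.1  5.7] T [-0.22 -0.18  0.12]
```

```bash
python3 -m crank '[[8,0,0.0003,0,0,0,-0.004],[8,0,0.0003,0.0005,0,0,-0.008],[8,0,0.0003,0.001,0,0,-0.008]]' >/dev/null; python3 chk.py ;
python3 -m crank '[[8,0,0,0.001,0,0,0],[8,0,0,0.002,0,0,0],[8,0,0,0.002,0,0,0]]' >/dev/null; python3 chk.py
```

```text
19.95 [ 0.4969 -0.2265  0.1599] yaw 25.0 F [ 0.4 -0.9  6.2] T [-0.12 -0.17  0.  ]
20.25 [ 0.4969 -0.2265  0.1584] yaw 25.0 F [ 1.  -1.3  5.9] T [-0.1  -0.16  0.04]
```

```bash
python3 -m crank '[[8,0.0002,0.0002,0.001,0,0,0],[8,0.0003,0.0003,0.0025,0,0,0],[8,0.0003,0.0003,0.004,0,0,0],[8,0.0003,0.0003,0.004,0,0,0]]' >/dev/null; python3 chk.py ;
python3 -m crank '[[8,0,0,0.001,0,0,0],[8,0,0,0.0025,0,0,0],[8,0,0,0.004,0,0,0],[8,0,0,0.004,0,0,0]]' >/dev/null; python3 chk.py
```

```text
20.65 [ 0.4972 -0.2265  0.1556] yaw 25.0 F [-0.1 -0.4  9.7] T [0.01 0.13 0.09]
21.05 [ 0.4974 -0.2265  0.1531] yaw 25.1 F [-0.7  0.2 12. ] T [0.2  0.27 0.16]
```

```bash
python3 -m crank '[[8,-0.0002,-0.0002,0,0,0,-0.004],[8,-0.0003,-0.0003,0,0,0,-0.008],[8,-0.0003,-0.0003,0,0,0,-0.008]]' >/dev/null; python3 chk.py ;
python3 -m crank '[[8,0,0,0.001,0,0,0],[8,0,0,0.002,0,0,0],[8,0,0,0.002,0,0,0]]' >/dev/null; python3 chk.py
```

```text
21.35 [ 0.4969 -0.2265  0.1518] yaw 26.5 F [ 1.6 -1.9  4.7] T [-0.17 -0.23  0.01]
21.65 [ 0.4968 -0.2265  0.1499] yaw 26.5 F [ 1.3 -1.   4.9] T [-0.16 -0.2   0.08]
```

```bash
python3 -m crank '[[8,0.0001,0.0001,0.001,0,0,-0.004],[8,0.0002,0.0001,0.0025,0,0,-0.004],[8,0.0002,0.0001,0.004,0,0,-0.004],[8,0.0002,0.0001,0.004,0,0,-0.004]]' >/dev/null; python3 chk.py ;
python3 -m crank '[[8,0,0,0.001,0,0,0],[8,0,0,0.0025,0,0,0],[8,0,0,0.003,0,0,0],[8,0,0,0.003,0,0,0]]' >/dev/null; python3 chk.py
```

```text
22.05 [ 0.4967 -0.2265  0.1459] yaw 27.2 F [ 0.9 -3.   0.5] T [-0.35 -0.37  0.03]
22.45 [ 0.4968 -0.2265  0.144 ] yaw 27.2 F [ 1.9 -1.9  2.1] T [-0.25 -0.29  0.  ]
```

```bash
python3 -m crank '[[8,0.0001,0.0001,0.001,0,0,0],[8,0.0002,0.0002,0.0015,0,0,0],[8,0.0002,0.0002,0.0015,0,0,0]]' >/dev/null; python3 chk.py ;
python3 -m crank '[[8,0,0,0.001,0,0,0],[8,0,0,0.001,0,0,0],[8,0,0,0.001,0,0,0]]' >/dev/null; python3 chk.py
```

```text
22.75 [ 0.4969 -0.2265  0.1434] yaw 27.2 F [-0.3 -1.7  6. ] T [-0.14  0.1  -0.04]
23.05 [ 0.4969 -0.2265  0.1433] yaw 27.2 F [-2.1 -0.4  8.4] T [0.05 0.28 0.04]
```

Stopped at 0.1433, 22 mm below the chuck rest, so the collar is home. Release and back off.

```bash
python3 -m crank '[[8,0,0,-0.001,0,0,0],[8,0,0,-0.001,0,0,0]]' 20 >/dev/null
python3 -m crank '[[25,0,0,0,0,0,0],[40,0,0,0,0,0,0],[50,0,0,0,0,0,0],[50,0,0,0,0,0,0]]'
python3 -m crank '[[50,0,0,-0.02,0,0,0],[50,0,0,-0.06,0,0,0],[50,0,0,-0.11,0,0,0],[50,0,0,-0.16,0,0,0],[50,0,0,-0.16,0,0,0]]'
python3 - <<'E'
from h import *
C=cam('wrist')
for t,z in [('hub_mouth',.108),('arbor_wing',.140),('arbor_collar',.108)]:
    for r in env.landmark_of(t,'wrist')[:1]: print(t,r['xy'],round(r['p'],2),atz(C,r['xy'],z).round(4))
# depth height of the wing top
d=C['d'];u=C['K']
for px in [(316,190),(316,195),(316,200),(316,205)]:
    r=ray(C,px);print(px,(C['c']+r*d[px[1],px[0]]).round(4))
save(C,'w6.png',(160,60,480,300),2)
E
```

```text
time: 23.65
position: [0.4966, -0.2261, 0.1421]
tcp_rot: [-3.052, -0.738, 0.002]
force: [0.7, -0.0, 0.7]
gripper_width: 0.0502
grip_force: 0.0
time: 24.15
position: [0.5005, -0.2286, 0.2784]
tcp_rot: [3.044, 0.736, 0.015]
force: [-0.1, 0.3, 0.9]
gripper_width: 0.0499
grip_force: 0.0
hub_mouth [311.3, 189.3] 0.57 [ 0.4963 -0.2271  0.108 ]
arbor_wing [309.4, 201.7] 0.92 [ 0.4932 -0.2269  0.14  ]
arbor_collar [311.3, 188.4] 0.72 [ 0.4971 -0.2267  0.108 ]
(316, 190) [ 0.5098 -0.2249  0.1557]
(316, 195) [ 0.505  -0.2274  0.1526]
(316, 200) [ 0.5016 -0.2292  0.1546]
(316, 205) [ 0.4978 -0.2312  0.1554]
```

View pics/w6.png

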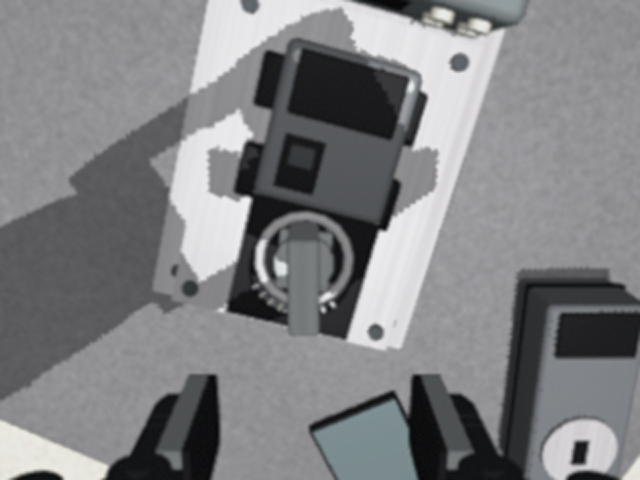

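The picture shows the wing at crop (303,280) standing over the ring. Its top measures about 0.1545 m against 0.154 m expected, so the collar is down on the hub.

```bash
python3 -m crank '[[50,0,0,0,0,0,0],[50,0,0,0,0,0,0],[50,0,0,0,0,0,0]]' >/dev/null; python3 -c "
from plant import env
print(env.close_job())"
```

```text
the job is handed in; nothing more can be done
None
```

The flat arbor is through the hub and fully home in the chuck with its collar down on the hub; the gripper has let go and backed clear, and the job was handed in at about 24.5 s.

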